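Hold the vegetable cutter's key switch at run

TASK

Take the red key out of the key block and push it fully home into the key switch of the vegetable cutter's steel control box, easing or wiggling it past the sticky pins, before you turn it. Then turn it a quarter clockwise, seen from above, to its stop; the switch is sprung, so finish while still gripping the key and holding it turned. Leave the blue key standing in its place and do not disturb the other kitchenware.

Things in the scene. Friction and masses are not known exactly. Their poses are not given: they have to be found in the camera images.
- key_run: the red key, the one to use; upright in the key block at the start, about 50 g. Origin at the blade's tip, z up the key, x along its width, y along its thickness. Blade 13 x 6 mm, 32 mm long, nose narrowing in width over the last 8 mm; shoulder 22 x 16 mm at z 32 to 36 mm; neck 12 x 8 mm; bow from z 44 to 84 mm. The blade is the same both ways round: it fits the slot at two yaws half a turn apart.
- bow (a point): middle of the red key's flat plastic bow, 66 mm above the blade's tip (axes as the key's). The bow is 30 mm wide (x), 10 mm thick (y), 40 mm tall: pinch it here across its thickness.
- key_other: the blue key, same shape and origin as the red one, in the other slot of the block; must stay there.
- key_block: grey plastic block fixed on the table, 60 mm (its x) by 160 mm (its y), 42 mm tall; origin at the centre of its underside, z up. Two upright slots at y = +40 and -40 mm hold one key each, either way. The keys stand with their shoulders on the block's top, their width along the block's y, and lift straight out after 32 mm.
- switch_box: steel control box fixed on the table, 150 mm (its x) by 120 mm (its y), 70 mm tall; origin at the centre of its underside, z up. On the middle of its top a dark round collar, 68 mm across, 38 mm tall, holds the turning brass plug. A red mark on the box's top shows the slot's rest direction, a green one the run direction.
- slot_mouth (a point): centre of the key slot's mouth in the brass plug's top face, 112 mm above the table; turns with the plug. z up, y along the slot's long side: 14.6 mm along y, 7.4 mm along x, 37 mm deep, 2 mm bevel round the mouth. The key's width must lie along this y. Home: the key's shoulder on the plug's face, its tip 32 mm below the mouth.
- pins (a point): point on the slot's axis between the two sticky pins, 16 mm below the mouth: small sprung balls that stand up to 4 mm into the slot from its narrow ends, 12 and 21 mm below the mouth. Pushing straight past them takes up to about 15 N, less with small sideways wiggles (under 1 mm) along the slot's long side.
- plug (a joint): turn of the brass plug in rad: 0 at rest, growing clockwise seen from above, hard stop at 1.57. A spring turns it back to 0 when let go; turning takes about 0.06 Nm at first and 0.12 Nm at the stop. The key has up to about 0.1 rad of play in the slot, so turn it a little beyond the quarter.
- bottle: clear glass water bottle, blue cap, 68 mm across, 200 mm tall, loose; origin at the centre of its base. Bystander
- jar: clear plastic jar with a red lid, 90 mm across, 100 mm tall, loose; origin at the centre of its base. Bystander
- cup: white mug, 80 mm across, 90 mm tall, loose; origin at the centre of its base. Bystander
- bowl: steel bowl, 150 mm across, 60 mm tall, loose; origin at the centre of its base. Bystander
- spoon: big steel serving spoon lying on the table, up to 250 mm long, loose; origin at its middle, x towards the bowl of the spoon. Bystander
There are look-alikes about, which are no part of the job. What is shaped like the switch_box but purple is not meant.

How it is judged:
By the outcome, as a careful person would: the job done as asked, in the order asked, and still so for the second after the job is handed in, while the arm keeps its last pose, push and grip.
It also fails if it takes over 50 s, if anything falls off the work surface, if the arm or the gripper's body presses on something with over 40 N, if the wrist force passes 120 N, or if a joint passes its speed limit or range.

ROBOT

A 6-joint arm with a two-finger parallel gripper is mounted at the origin on the work surface. World frame = base frame: x ahead of the robot, y to its left, z up, the work surface at z = 0. Lengths are in m, angles in rad, forces in N, time in s.
With the tool pointing down it reaches from about 0.375 to 0.9 m from the base axis. Payload 3.1 kg.
Tool frame: the origin (TCP) lies between the finger pads; the fingertips stand robot.tip_extent ahead of it and the grasp point (between the pads) lies 6 mm ahead of it (robot.tip_extent is the distance from the TCP to the fingertips, in m); z points along the fingers, x is the direction in which the jaws open and shut, and the axes are right-handed (so a half turn about z gives the same grasp; the last joint's range is limited). The gripper opens to 85 mm and grips with 20 to 120 N. Pads are 22 mm wide; open, the fingers measure 114 mm over their backs; the gripper's body (76 mm by 85 mm) begins 54 mm behind the grasp point. The pads swing forward as they close: fully open they stand 13 mm farther back than shut.
Start: joints at [1.141, 0.527, 1.433, -0, 1.181, -0.178], TCP at [0.155, 0.605, 0.256] pointing down, gripper open.
Joint ranges: [-3.08, 3.08], [-0.75, 2.2], [0.22, 2.44], [-1.43, 4.57], [0, 2.65], [-2.85, 2.85]. Speed limits (rad/s): [2.79, 2.79, 3.14, 3.14, 3.14, 3.14].

INTERFACE

Orientations are given as a unit quaternion [w, x, y, z].
In Python, from bench import observe, optics, robot gives the robot as it stands.
- The arm moves only by the tool step_arm, never from a script. Its argument "motion" is a list of rows, each a list of 3 entries, a list of its own where there are three numbers: the shift along the world's x, y, z in cm, then the turn, a rotation vector about the world's x, y, z in degrees, then the opening, from 0 (shut) to 1 (fully open). A call has 1 to 20 rows; each row is the pose to reach, as a shift and turn from the pose commanded when the call began; what a row does not reach only later rows make up. A row lasts 1/10 s, in which the tool goes at most 50 mm and 8.59 degrees, less where a joint would pass 70% of its speed; a pose out of reach is approached as far as the arm can. A call with a gripper value outside its range is refused whole. The fingers move at their own pace and stop on an object; "force" is the grip in N (left out, the last holds). Time passes only in rows, so rows that repeat a pose let the fingers close. It gives the time, the measured TCP pose, the force and the opening at its end, in the units of the state.
- observe(): the state, without advancing time (a new reading comes with each control period).
- optics.camera(name): name is "scene" or "side" or "wrist"; returns a dict with "color" (384x512x3 uint8, blue, green, red), "camera_matrix" (3x3 intrinsics, pixels), "D" ([k1, k2, p1, p2, k3] as OpenCV has them; the pictures are not rectified), "R" (3x3) and "t" (3): a world point X has camera coordinates R X + t; the wrist camera has in their place "tool_from_camera" (4x4, takes a point from camera to tool coordinates, whose origin is the TCP and whose axes are the tool frame's). Camera axes: x right, y down, z forward; pixel columns grow to the right and rows downward; lengths in m; the calibration is good to about 2 mm. A picture is of the moment at which its call begins: read the wrist's pose just before it. There is no depth.
- robot.sign_off(): hands the job in, once; it reports no verdict.
The state is a dict: "clock": time; "joint_positions": joint angles; "qd": joint speeds; "joint_efforts": joint torques, N m; "eef_pos": TCP position; "tcp_rot": TCP orientation; "ft_force": force on the tool from outside, world axes, zero at the start; "moment": the same for the moment, N m; "gripper_width": opening from 0.0 (shut) to 1.0 (fully open).
Only numpy, scipy, OpenCV 4.12 (cv2) and the standard library are available. Lean on these libraries where they do the work, as an engineer would, in place of code of your own. Each camera call takes 0.05 s, during which the arm holds its last target. There are 200 camera calls.

## Working session

There is one attempt and no reset: what is moved stays moved. The work goes in short steps, Python scripts to look and compute and a tool call to move; the robot and the scene stay as the last step left them, time stands still between calls to the robot, and variables do not carry over. Pictures are saved under pics/ and viewed, about 8 in all and at most 12, crops included, and the job is handed in when it is done.

Besides the shell and the picture viewer there is one more tool, called after "Request:" as name(argument=value, ...), one argument or row to a line, values as JSON. step_arm: Moves the arm, as the interface text tells. Its arguments: {"type":"object","properties":{"motion":{"type":"array"},"force":{"type":"number"}},"required":["motion"]}

```bash
mkdir -p pics; ls; python3 - <<'E'
from bench import observe, optics, robot
import cv2,numpy as np
s=observe();print(s, robot.tip_extent)
ims=[]
for n in("scene","side"):
    c=optics.camera(n);cv2.imwrite(f"pics/{n}0.png",c["color"]);ims.append(c["color"])
    np.savez(f"{n}.npz",K=c["camera_matrix"],D=c["D"],R=c["R"],t=c["t"])
    print(n,-np.array(c["R"]).T@c["t"])
c=optics.camera("wrist");cv2.imwrite("pics/wrist0.png",c["color"]);print(c["tool_from_camera"],c["camera_matrix"],c["D"])
E
```

```text
pics
{'clock': 0.0, 'joint_positions': array([ 1.14149886e+00,  5.28479470e-01,  1.43391786e+00,  1.96728830e-05,
        1.18141436e+00, -1.78502342e-01]), 'qd': array([-0.0002752 , -0.00123352,  0.00111164, -0.00209206,  0.00067828,
        0.00035483]), 'joint_efforts': array([-3.58295501e-04, -4.42351520e+01, -1.78021038e+01, -2.05556817e-04,
        8.51284247e-03,  5.39442283e-06]), 'eef_pos': array([0.1547919 , 0.60483266, 0.25532045]), 'tcp_rot': array([ 5.05763516e-04,  7.89993671e-01,  6.13113993e-01, -9.87578730e-04]), 'ft_force': array([-0.06514409, -0.81589823,  0.83470598]), 'moment': array([ 0.02273205,  0.05480071, -0.00256627]), 'gripper_width': 0.9995939266850526} 0.025
scene [1.57095297 0.46806483 1.07758463]
side [ 0.27280254 -0.60758065  0.86983303]
[[ 9.99999848e-01  5.46320561e-04 -6.94612909e-05  1.15549334e-03]
 [-4.98895394e-04  9.52078798e-01  3.05852436e-01 -7.76352456e-02]
 [ 2.33226097e-04 -3.05852355e-01  9.52078927e-01 -1.17898099e-01]
 [ 0.00000000e+00  0.00000000e+00  0.00000000e+00  1.00000000e+00]] [[282.18330178   0.         249.43893198]
 [  0.         282.18330178 190.7215758 ]
 [  0.           0.           1.        ]] [-0.05642869  0.          0.          0.          0.        ]
```

View pics/scene0.png

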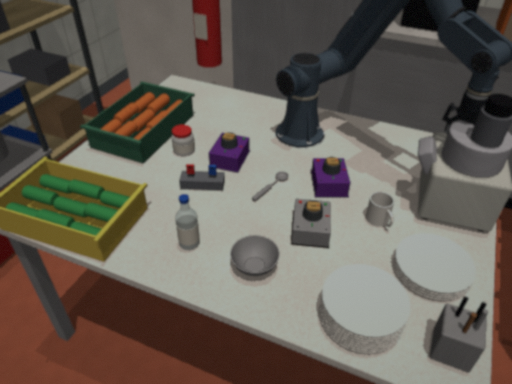

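View pics/side0.png

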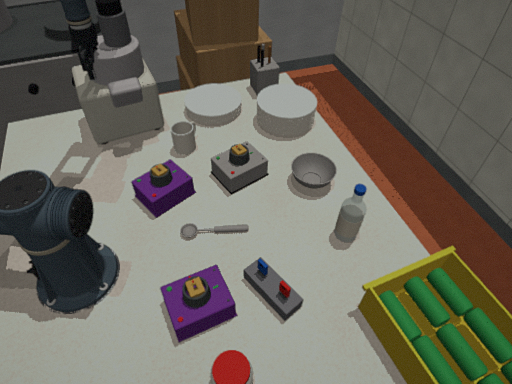

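The scene view shows the red key at (191,168), the blue key at (213,171), the grey box's plug at (313,207), and purple decoy boxes at (230,150) and (331,175). In the side view, the red key is at (285,289), the blue key at (262,266), the grey box's plug at (239,150), and the purple decoys at (163,185) and (198,300). The jar lid, at (181,131) in the scene view and (231,365) in the side view, is the only other red thing. I choose the red key in the grey block and the grey box.

```bash
cat > h.py <<'E'
import numpy as np,cv2
def load(n):
    z=np.load(n+".npz");return z["K"],z["D"],z["R"],z["t"]
def wristcam(s,c):
    """K,D,R,t world->cam of the wrist camera for state s"""
    from scipy.spatial.transform import Rotation as Ro
    w=s["tcp_rot"];T=np.eye(4);T[:3,:3]=Ro.from_quat([w[1],w[2],w[3],w[0]]).as_matrix();T[:3,3]=s["eef_pos"]
    M=np.linalg.inv(T@np.array(c["tool_from_camera"]))
    return np.array(c["camera_matrix"]),np.array(c["D"]),M[:3,:3],M[:3,3]
def ray(cam,px):
    K,D,R,t=cam
    u=cv2.undistortPoints(np.array([[px]],float),K,D)[0,0]
    d=R.T@np.array([u[0],u[1],1]);return -R.T@t,d/np.linalg.norm(d)
def tri(obs):
    A=0;b=0
    for cam,px in obs:
        o,d=ray(cam,px);P=np.eye(3)-np.outer(d,d);A=A+P;b=b+P@o
    return np.linalg.solve(A,b)
def atz(cam,px,z):
    o,d=ray(cam,px);return o+d*(z-o[2])/d[2]
def proj(cam,X):
    K,D,R,t=cam
    return cv2.projectPoints(np.array(X,float).reshape(-1,1,3),cv2.Rodrigues(R)[0],t,K,D)[0][:,0]
E
python3 - <<'E'
from h import *
a,b=load("scene"),load("side")
A=cv2.imread("pics/scene0.png").astype(int);B=cv2.imread("pics/side0.png").astype(int)
def cen(I,r,ch):
    x0,x1,y0,y1=r;w=I[y0:y1,x0:x1];o=[i for i in range(3) if i!=ch]
    m=w[...,ch]-np.max(w[...,o],axis=2)>50
    ys,xs=np.nonzero(m);return xs.mean()+x0,ys.mean()+y0,len(xs)
for nm,ch,ra,rb in(("red",2,(180,202,155,182),(270,300,275,305)),("blue",0,(203,223,158,184),(250,275,252,282))):
    p,q=cen(A,ra,ch),cen(B,rb,ch);print(nm,p,q,tri([(a,p[:2]),(b,q[:2])]))
print("plug",tri([(a,(313,206)),(b,(239,149))]))
def z(I,r,k):
    x0,x1,y0,y1=r;return cv2.resize(I[y0:y1,x0:x1].astype(np.uint8),None,fx=k,fy=k,interpolation=cv2.INTER_CUBIC)
l=[z(A,(282,342,190,250),6),z(B,(205,275,130,200),5)]
cv2.imwrite("pics/crop1.png",np.hstack([cv2.resize(i,(360,360)) for i in l]))
E
```

```text
red (np.float64(189.859375), np.float64(168.484375), 64) (np.float64(284.462962962963), np.float64(288.22222222222223), 108) [ 0.49102208 -0.25194767  0.07381763]
blue (np.float64(212.22222222222223), np.float64(165.44444444444446), 9) (np.float64(262.5), np.float64(263.0), 32) [ 0.46088627 -0.17663302  0.08993715]
plug [0.53366462 0.22819646 0.10714048]
```

View pics/crop1.png

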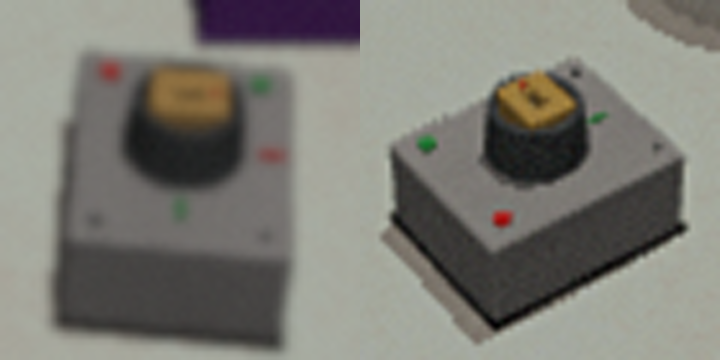

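Both crops show the grey box. The red rest mark is the bar at scene crop (270,156), towards world +y. The green run mark is the bar at (180,208), towards +x. The other coloured dots are lamps. Next I check obstacle positions, then move over the box.

```bash
python3 - <<'E'
from h import *
np.set_printoptions(precision=3,suppress=True)
a,b=load("scene"),load("side")
for n,p,q in(("cap",(183,199),(360,190)),("cup top",(381,196),(183,126)),("jar lid",(181,131),(231,365)),("mixer tip",(497,100),None),):
    print(n, tri([(a,p),(b,q)]) if q else "")
for p in((420,215),(425,165),(500,230)):print("mixer base scene",atz(a,p,0))
for p in((95,138),(160,130)):print("mixer base side",atz(b,p,0))
ps=lambda c,x0,y0,r:(x0+c[0]*r,y0+c[1]*r)
A=lambda x,y:(282+x/6,190+y/6)
B=lambda x,y:(205+(x-360)*70/360,130+y*70/360)
for n,p,q in(("redbar",(270,156),None),("grnbar",(180,209),(597,118)),("reddot",(110,71),(503,218)),("grndot",(261,85),(427,144)),("slot",(192,92),(537,99))):
    print(n,atz(a,A(*p),.07 if n!="slot" else .112),q and atz(b,B(*q),.07 if n!="slot" else .112))
E
```

```text
cap [ 0.752 -0.114  0.19 ]
cup top [0.39  0.416 0.1  ]
jar lid [ 0.317 -0.387  0.096]
mixer tip 
mixer base scene [0.31  0.557 0.   ]
mixer base scene [0.008 0.534 0.   ]
mixer base scene [0.274 0.813 0.   ]
mixer base side [0.077 0.58  0.   ]
mixer base side [ 0.317  0.549 -0.   ]
redbar [0.521 0.275 0.07 ] None
grnbar [0.58  0.243 0.07 ] [0.578 0.238 0.07 ]
reddot [0.492 0.174 0.07 ] [0.493 0.17  0.07 ]
grndot [0.469 0.254 0.07 ] [0.468 0.249 0.07 ]
slot [0.535 0.231 0.112] [0.533 0.222 0.112]
```

Request:
step_arm(
  motion=[
    [[0, 0, 4], [0, 0, 0], 1],
    [[4, -4, 4.5], [0, 0, -8], 1],
    [[8, -8, 4.5], [0, 0, -16], 1],
    [[12, -12, 4.5], [0, 0, -24], 1],
    [[16, -16, 4.5], [0, 0, -32], 1],
    [[20, -20, 4.5], [0, 0, -40], 1],
    [[23, -23, 4.5], [0, 0, -48], 1],
    [[26, -26, 4.5], [0, 0, -56], 1],
    [[29, -29, 4.5], [0, 0, -64], 1],
    [[32, -32, 4.5], [0, 0, -72], 1],
    [[35, -35, 4.5], [0, 0, -75.6], 1],
    [[37.9, -37.7, 4.5], [0, 0, -75.6], 1],
    [[37.9, -37.7, 4.5], [0, 0, -75.6], 1],
    [[37.9, -37.7, 4.5], [0, 0, -75.6], 1],
  ],
)

```text
clock: 1.55
eef_pos: [0.5342, 0.2276, 0.3007]
tcp_rot: [-0.0, 1.0, -0.001, -0.001]
ft_force: [-0.6, 0.5, 0.3]
gripper_width: 1.0
```

```bash
python3 - <<'E'
from h import *
from bench import observe,optics
s=observe();c=optics.camera("wrist");cv2.imwrite("pics/w1.png",c["color"])
K,D,R,t=wristcam(s,c);np.savez("w1.npz",K=K,D=D,R=R,t=t)
p=proj((K,D,R,t),[.534,.227,.112]);print(p)
x,y=map(int,p[0]);x0,y0=max(x-80,0),max(y-80,0)
cv2.imwrite("pics/w1c.png",cv2.resize(c["color"][y0:y0+160,x0:x0+160],None,fx=3.6,fy=3.6,interpolation=cv2.INTER_CUBIC));print(x0,y0)
E
```

```text
[[248.60249252 174.88718285]]
168 94
```

View pics/w1c.png

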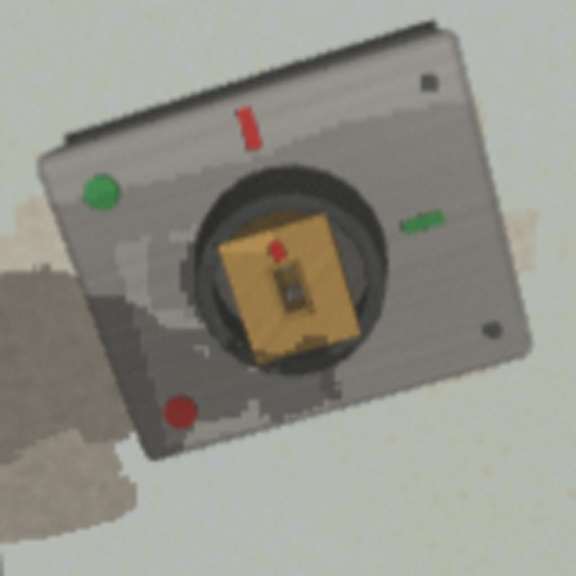

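The wrist crop shows the slot at (293,288), i.e. full-frame px (249.0,173.6). The red mark is at (249,129) and the green at (422,221). The slot leans about 16° CCW from world +y.

```bash
python3 - <<'E'
from h import *
np.set_printoptions(precision=4,suppress=True)
a,b,w=load("scene"),load("side"),load("w1")
P=lambda x,y:(168+(x+.5)/3.6-.5,94+(y+.5)/3.6-.5)
g=lambda p,z:atz(w,P(*p),z)[:2]
an=lambda v:np.degrees(np.arctan2(v[1],v[0]))
print("slot .112",g((293,288),.112))
TL,TR,BL,BR=[g(p,.07) for p in((42,160),(455,35),(152,459),(530,350))]
print("box c",(TL+TR+BL+BR)/4, an(TR-TL),an(BR-BL),an(TL-BL)-90,an(TR-BR)-90, np.linalg.norm(TR-TL),np.linalg.norm(TL-BL))
c=[g(p,.112) for p in((220,246),(325,214),(360,336),(258,362))]
print("plug c",sum(c)/4,an(c[1]-c[0]),an(c[2]-c[3]),an(c[0]-c[3])-90,an(c[1]-c[2])-90)
rb,gb=g((249,129),.07),g((422,221),.07);print("marks",rb,gb)
A=lambda x,y:(282+x/6-.4,190+y/6-.4);B=lambda x,y:(205+(x-360)*70/360-.4,130+y*70/360-.4)
print("tri slot",tri([(w,P(293,288)),(a,A(192,92)),(b,B(537,99))]), "wrist+side",tri([(w,P(293,288)),(b,B(537,99))]),"w+scene",tri([(w,P(293,288)),(a,A(192,92))]))
E
```

```text
slot .112 [0.5345 0.2284]
box c [0.5345 0.2283] 16.3188125479365 17.16011165520653 16.49056015144913 16.36628933519988 0.14519558295496385 0.11590959237313143
plug c [0.5338 0.2276] 17.069710985127745 14.967197509362249 16.629880355321504 16.293775791305478
marks [0.5195 0.2731] [0.5791 0.2416]
tri slot [0.5333 0.2281 0.1098] wrist+side [0.5339 0.2277 0.1084] w+scene [0.5345 0.2292 0.1129]
```

Request:
step_arm(
  motion=[
    [[0, -4.5, 0], [0, 0, 4], 1],
    [[0, -9, 0], [0, 0, 8], 1],
    [[-0.5, -13.5, 0], [0, 0, 12], 1],
    [[-1, -18, 0], [0, 0, 16], 1],
    [[-1.5, -22.5, 0], [0, 0, 20], 1],
    [[-2, -27, 0], [0, 0, 22], 1],
    [[-2.5, -31.5, 0], [0, 0, 22], 1],
    [[-3, -36, -1], [0, 0, 22], 1],
    [[-3.5, -40.5, -3], [0, 0, 22], 1],
    [[-4, -45, -4], [0, 0, 22], 1],
    [[-4.3, -48, -5], [0, 0, 22], 1],
    [[-4.3, -48, -5], [0, 0, 22], 1],
    [[-4.3, -48, -5], [0, 0, 22], 1],
  ],
)

```text
clock: 2.9
eef_pos: [0.4908, -0.2502, 0.251]
tcp_rot: [-0.001, 0.982, 0.191, -0.0]
ft_force: [-0.2, 1.3, 0.1]
gripper_width: 1.001
```

```bash
python3 - <<'E'
from h import *
from bench import observe,optics
s=observe();c=optics.camera("wrist");cv2.imwrite("pics/w2.png",c["color"])
K,D,R,t=wristcam(s,c);np.savez("w2.npz",K=K,D=D,R=R,t=t)
p=proj((K,D,R,t),[.491,-.252,.075]);print(p)
x,y=map(int,p[0]);x0,y0=max(x-80,0),max(y-100,0)
cv2.imwrite("pics/w2c.png",cv2.resize(c["color"][y0:y0+160,x0:x0+160],None,fx=3.6,fy=3.6,interpolation=cv2.INTER_CUBIC));print(x0,y0)
E
```

```text
[[247.87667665 178.76152189]]
167 78
```

View pics/w2c.png

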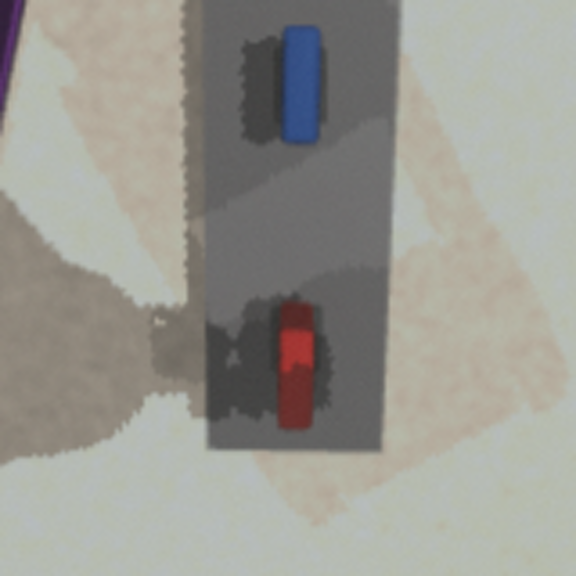

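The crop shows the red key's bow top at (296,366), the blue key's at (302,84) and the grey block beneath them. The red key's height was triangulated at 0.074 at the bow, against 0.076 expected.

```bash
python3 - <<'E'
from h import *
np.set_printoptions(precision=4,suppress=True)
w,a,b=load("w2"),load("scene"),load("side")
P=lambda x,y:(167+(x+.5)/3.6-.5,78+(y+.5)/3.6-.5)
g=lambda p,z:atz(w,P(*p),z)[:2]
an=lambda v:np.degrees(np.arctan2(v[1],v[0]))
r,bl=g((296,367),.092),g((301.5,84),.092)
print(r,bl,an(bl-r)-90,np.linalg.norm(bl-r), g((296,303),.094),g((295.5,428),.09))
print("block edge yaw",an(g((382,451),.042)-g((208,450),.042)), an(g((388,280),.042)-g((382,451),.042))-90,an(g((205,100),.042)-g((208,450),.042))-90)
print(tri([(w,P(296,367)),(b,(284.5,288.2)),(a,(189.9,168.5))]))
E
```

```text
[ 0.4906 -0.2481] [ 0.4632 -0.1764] 20.96920631312463 0.07672376643406671 [ 0.4835 -0.2306] [ 0.4976 -0.2657]
block edge yaw 21.74000853648177 21.60524376785635 21.062470641643742
[ 0.4916 -0.2521  0.0742]
```

Request:
step_arm(
  motion=[
    [[0.1, 0, -3], [0, 0, -0.7], 0.7],
    [[0.1, -0.05, -7], [0, 0, -0.7], 0.6],
    [[0.1, -0.05, -11], [0, 0, -0.7], 0.6],
    [[0.1, -0.05, -14], [0, 0, -0.7], 0.6],
    [[0.1, -0.05, -16], [0, 0, -0.7], 0.6],
    [[0.1, -0.05, -16.9], [0, 0, -0.7], 0.6],
    [[0.1, -0.05, -16.9], [0, 0, -0.7], 0.6],
    [[0.1, -0.05, -16.9], [0, 0, -0.7], 0],
    [[0.1, -0.05, -16.9], [0, 0, -0.7], 0],
    [[0.1, -0.05, -16.9], [0, 0, -0.7], 0],
    [[0.1, -0.05, -16.9], [0, 0, -0.7], 0],
    [[0.1, -0.05, -16.9], [0, 0, -0.7], 0],
    [[0.1, -0.05, -16.9], [0, 0, -0.7], 0],
  ],
  force=80,
)

```text
clock: 4.25
eef_pos: [0.4926, -0.2525, 0.0837]
tcp_rot: [0.001, 0.983, 0.185, 0.001]
ft_force: [-1.1, 1.2, 6.8]
gripper_width: 0.107
```

Request:
step_arm(
  motion=[
    [[0, 0, 0.7], [0, 0, 0], 0],
    [[0, 0, 1.5], [0, 0, 0], 0],
    [[0, 0, 2.5], [0, 0, 0], 0],
    [[0, 0, 4], [0, 0, 0], 0],
    [[0, 0, 7], [0, 0, 0], 0],
    [[0, 0, 11], [0, 0, 0], 0],
    [[0, 0, 14], [0, 0, 0], 0],
    [[0, 0, 16], [0, 0, 0], 0],
    [[0, 0, 16], [0, 0, 0], 0],
    [[0, 0, 16], [0, 0, 0], 0],
  ],
)

```text
clock: 5.25
eef_pos: [0.4918, -0.2519, 0.2427]
tcp_rot: [0.0, 0.983, 0.185, 0.0]
ft_force: [0.5, 0.9, -1.1]
gripper_width: 0.108
```

```bash
python3 - <<'E'
from h import *
from bench import observe,optics
s=observe();c=optics.camera("wrist");cv2.imwrite("pics/w3.png",c["color"])
K,D,R,t=wristcam(s,c);np.savez("w3.npz",K=K,D=D,R=R,t=t)
print(s["eef_pos"],s["tcp_rot"],s["ft_force"],s["gripper_width"])
T=np.linalg.inv(np.array(c["tool_from_camera"]));
wc=(K,D,T[:3,:3],T[:3,3])
pts=[[0,0,.006],[0,0,.072],[0,.0065,.064],[0,-.0065,.064],[0,.011,.040],[0,-.011,.040]]
print(proj(wc,pts))
x0,y0=170,190
cv2.imwrite("pics/w3c.png",cv2.resize(c["color"][y0:y0+150,x0:x0+160],None,fx=4,fy=4,interpolation=cv2.INTER_CUBIC))
E
```

```text
[ 0.49184181 -0.25188268  0.24267468] [2.48747379e-04 9.82723109e-01 1.85081567e-01 2.05520295e-04] [ 0.47185936  0.85713083 -1.09668299] 0.10780822852222477
[[246.85421697 264.27308633]
 [247.66989669 214.0909983 ]
 [247.61269443 226.95460892]
 [247.58359467 209.84321809]
 [247.37949711 249.6761438 ]
 [247.31230773 217.59399844]]
```

View pics/w3c.png

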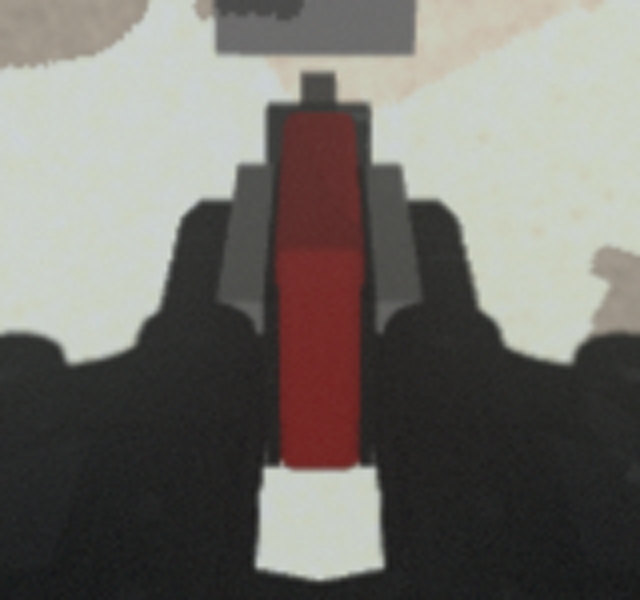

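The key is held upright in the jaws, with the shoulder at crop (267–371,103), the blade nose at (302–335,72) and the bow top edges at rows 248 and 467. The camera's sideways offset is about 1.2 mm, which cancels if I measure key and slot in the same camera. I fit the key's pose in the camera's nominal tool frame and move over the switch.

```bash
python3 - <<'E'
from h import *
from bench import optics
from scipy.optimize import least_squares
np.set_printoptions(precision=4,suppress=True)
c=optics.camera("wrist");T=np.linalg.inv(np.array(c["tool_from_camera"]))
wc=(np.array(c["camera_matrix"]),np.array(c["D"]),T[:3,:3],T[:3,3])
pts=np.array([[0,15,-18],[0,-15,-18],[0,-15,22],[0,-11,34]])/1e3
R=lambda v:190+(v+.5)/4-.5
rows=np.array([R(467),R(248),R(112),R(103)])
def model(p,q=pts):
    y,z,th=p;c_,s_=np.cos(th),np.sin(th)
    Q=np.stack([0*q[:,0],y+q[:,1]*c_-q[:,2]*s_,.006+z+q[:,1]*s_+q[:,2]*c_],1);return proj(wc,Q)[:,1]
for fix in(1,0):
    f=(lambda p:model([p[0],p[1],0])-rows) if fix else (lambda p:model(p)-rows)
    r=least_squares(f,[0,0] if fix else [0,0,0],x_scale=1e-3);print(r.x*1e3,r.fun)
    p=list(r.x)+[0]*fix
    print("tip rows",model(p,np.array([[0,-6.5,58],[0,-4,66],[0,4,66]])/1e3),"seen",R(72))
E
```

```text
[1.373 6.558] [-0.207   0.4885 -0.4822  0.1027]
tip rows [208.2353 207.4453 217.3408] seen 207.625
[ 1.0882  6.0514 -7.8233] [-0.0366  0.0977 -0.3958  0.3366]
tip rows [208.6897 207.9682 217.9078] seen 207.625
```

Request:
step_arm(
  motion=[
    [[0, 4.5, 1], [0, 0, 0], 0],
    [[0.5, 9, 1], [0, 0, 0], 0],
    [[1, 13.5, 1], [0, 0, 0], 0],
    [[1.5, 18, 1], [0, 0, 0], 0],
    [[2, 22.5, 1], [0, 0, -1], 0],
    [[2.5, 27, 1], [0, 0, -2], 0],
    [[3, 31.5, 1], [0, 0, -3], 0],
    [[3.5, 36, 1], [0, 0, -4], 0],
    [[4, 40.5, 1], [0, 0, -4.8], 0],
    [[4.2, 45, 1], [0, 0, -4.8], 0],
    [[4.2, 47.9, 1], [0, 0, -4.8], 0],
    [[4.2, 47.9, 1], [0, 0, -4.8], 0],
    [[4.2, 47.9, 1], [0, 0, -4.8], 0],
  ],
)

```text
clock: 6.65
eef_pos: [0.5331, 0.2272, 0.2506]
tcp_rot: [0.0, 0.989, 0.145, -0.002]
ft_force: [0.1, -0.2, -0.3]
gripper_width: 0.104
```

```bash
python3 - <<'E'
from h import *
from bench import observe,optics
s=observe();c=optics.camera("wrist");cv2.imwrite("pics/w4.png",c["color"])
K,D,R,t=wristcam(s,c);np.savez("w4.npz",K=K,D=D,R=R,t=t)
print(s["eef_pos"],s["tcp_rot"],s["ft_force"],s["gripper_width"])
x0,y0=205,150
print(proj((K,D,R,t),[.534,.228,.112]))
cv2.imwrite("pics/w4c.png",cv2.resize(c["color"][y0:y0+85,x0:x0+90],None,fx=7,fy=7,interpolation=cv2.INTER_CUBIC))
E
```

```text
[0.53309042 0.22716262 0.25062565] [ 4.20631041e-04  9.89478160e-01  1.44671464e-01 -1.72067372e-03] [ 0.07697323 -0.22197678 -0.2821652 ] 0.10367001131403049
[[249.83931162 186.63568601]]
```

View pics/w4c.png

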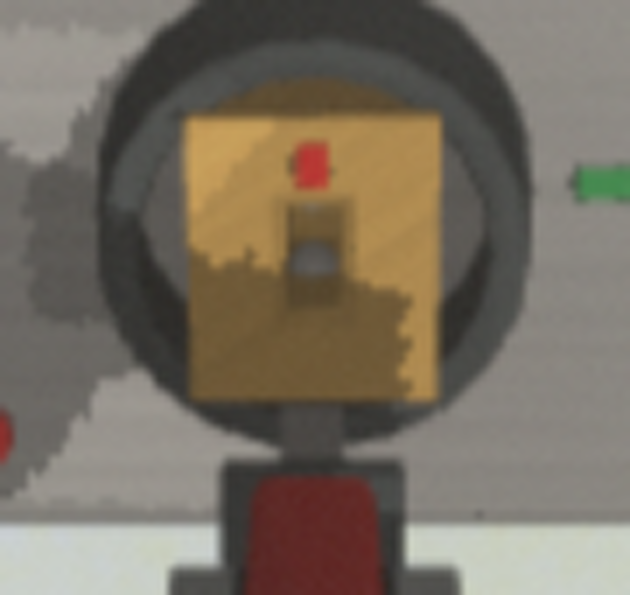

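The crop shows the slot mouth centred at (314,254) and the plug face spanning 186–441 by 115–402, squared to the image so the yaw matches. The key's shoulder and blade are centred at x≈312.5.

```bash
python3 - <<'E'
from h import *
from bench import optics
from scipy.spatial.transform import Rotation as Ro
np.set_printoptions(precision=2,suppress=True)
c=optics.camera("wrist");T=np.linalg.inv(np.array(c["tool_from_camera"]))
wc=(np.array(c["camera_matrix"]),np.array(c["D"]),T[:3,:3],T[:3,3])
P=lambda x,y:(205+(x+.5)/7-.5,150+(y+.5)/7-.5)
for z in(.1386,.1434):
    print("slot",atz(wc,P(314,254.5),z)*1e3,"plug edges",atz(wc,P(313.5,115),z)[1]*1e3,atz(wc,P(313.5,402),z)[1]*1e3, "width",(atz(wc,P(441,250),z)-atz(wc,P(186,250),z))[0]*1e3,"slot ends",atz(wc,P(314,200),z)[1]*1e3,atz(wc,P(314,308),z)[1]*1e3)
for z in(.04,.045): print("key x @shoulder",atz(wc,P(312.5,463),z)*1e3, "width",(atz(wc,P(405,463),z)-atz(wc,P(220,463),z))[0]*1e3)
for z in(.072,.077): print("tip x",atz(wc,P(312.5,405),z)*1e3)
X=Ro.from_quat([0.989478,0.144671,-.00172,.00042]).as_matrix();print(X)
E
```

```text
slot [  1.21  -1.3  138.6 ] plug edges -20.643413905353853 20.121760910668822 width 34.5777690925466 slot ends -8.956621918572813 6.350500430861689
slot [  1.21   0.16 143.4 ] plug edges -19.551253150805298 21.97677962139391 width 35.224839205164294 slot ends -7.645760709787716 7.947811044638501
key x @shoulder [  1.11 -12.34  40.  ] width 15.999188632366893
key x @shoulder [  1.1  -10.22  45.  ] width 16.50581367149495
tip x [ 1.08 -5.29 72.  ]
tip x [ 1.07 -3.34 77.  ]
[[ 0.96  0.29 -0.  ]
 [ 0.29 -0.96 -0.  ]
 [-0.    0.   -1.  ]]
```

Request:
step_arm(
  motion=[
    [[0, 0.07, -2], [0, 0, 0], 0],
    [[0, 0.07, -4.5], [0, 0, 0], 0],
    [[0, 0.07, -5.8], [0, 0, 0], 0],
    [[0, 0.07, -6.2], [0, 0, 0], 0],
    [[0, 0.07, -6.6], [0, 0, 0], 0],
    [[0, 0.07, -7.0], [0, 0, 0], 0],
    [[0, 0.07, -7.3], [0, 0, 0], 0],
    [[0, 0.07, -7.3], [0, 0, 0], 0],
  ],
)

```text
clock: 7.55
eef_pos: [0.5351, 0.2275, 0.1833]
tcp_rot: [0.0, 0.99, 0.144, 0.002]
ft_force: [-3.8, -2.8, 17.3]
gripper_width: 0.103
```

Request:
step_arm(
  motion=[
    [[0, 0, 0.6], [0, 0, 0], 0],
    [[0, 0, 0.7], [0, 0, 0], 0],
    [[0, 0, 0.7], [0, 0, 0], 0],
  ],
)

```text
clock: 7.85
eef_pos: [0.5344, 0.2278, 0.1868]
tcp_rot: [-0.0, 0.99, 0.144, 0.001]
ft_force: [0.2, -0.1, -0.2]
gripper_width: 0.102
```

```bash
python3 - <<'E'
from h import *
from bench import observe,optics
s=observe();c=optics.camera("wrist");cv2.imwrite("pics/w5.png",c["color"]);d=optics.camera("side")["color"];e=optics.camera("scene")["color"]
print(s["eef_pos"],s["tcp_rot"],s["ft_force"],s["moment"])
x0,y0=205,150
a=cv2.resize(c["color"][150:235,205:295],(400,378),interpolation=cv2.INTER_CUBIC)
b=cv2.resize(d[105:175,205:280],(400,378),interpolation=cv2.INTER_CUBIC)
cv2.imwrite("pics/w5c.png",np.hstack([a,b]))
E
```

```text
[0.53444136 0.22775808 0.18677616] [-6.02921878e-05  9.89606945e-01  1.43797233e-01  6.67906044e-04] [ 0.21905317 -0.08139395 -0.16848568] [ 0.0213258  -0.00365619 -0.00462956]
```

View pics/w5c.png

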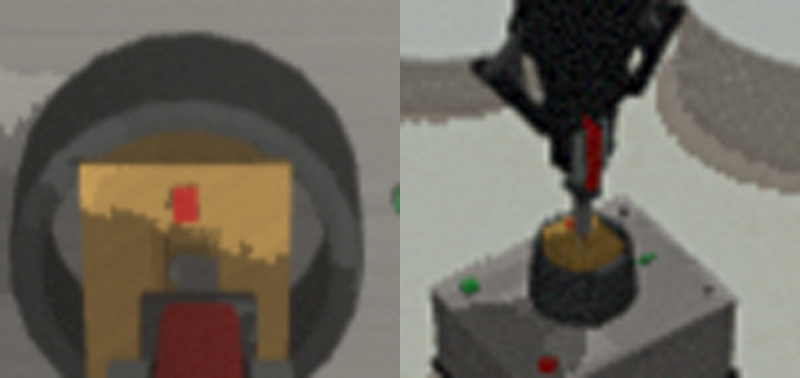

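The blade stands about 1.3 mm too far along tool +x: blade at crop x 193.5 against slot and plug at 185. This agrees with the measured TCP drift (0.5344 against 0.5331). I correct it before descending.

Request:
step_arm(
  motion=[
    [[-0.13, 0, 0.2], [0, 0, 0], 0],
    [[-0.13, 0, 0.2], [0, 0, 0], 0],
    [[-0.13, 0, 0.2], [0, 0, 0], 0],
  ],
)

```text
clock: 8.3
eef_pos: [0.5327, 0.2276, 0.1882]
tcp_rot: [0.0, 0.99, 0.144, -0.0]
ft_force: [0.7, 0.3, 0.4]
gripper_width: 0.106
```

Request:
step_arm(
  motion=[
    [[0.04, 0.02, -0.3], [0, 0, 0], 0],
    [[0.04, 0.02, -0.6], [0, 0, 0], 0],
    [[0.04, 0.02, -0.9], [0, 0, 0], 0],
    [[0.04, 0.02, -1.1], [0, 0, 0], 0],
    [[0.04, 0.02, -1.1], [0, 0, 0], 0],
  ],
)

```text
clock: 8.8
eef_pos: [0.5332, 0.2275, 0.1769]
tcp_rot: [0.0, 0.99, 0.144, -0.0]
ft_force: [1.6, -0.8, -1.1]
gripper_width: 0.107
```

Request:
step_arm(
  motion=[
    [[0.02, -0.06, -0.2], [0, 0, 0], 0],
    [[-0.02, 0.06, -0.4], [0, 0, 0], 0],
    [[0.02, -0.06, -0.6], [0, 0, 0], 0],
    [[-0.02, 0.06, -0.8], [0, 0, 0], 0],
    [[0.02, -0.06, -1.0], [0, 0, 0], 0],
    [[-0.02, 0.06, -1.2], [0, 0, 0], 0],
    [[0.02, -0.06, -1.4], [0, 0, 0], 0],
    [[-0.02, 0.06, -1.5], [0, 0, 0], 0],
  ],
)

```text
clock: 9.6
eef_pos: [0.5336, 0.2265, 0.1626]
tcp_rot: [0.002, 0.99, 0.144, 0.0]
ft_force: [1.5, -9.1, 4.3]
gripper_width: 0.107
```

Request:
step_arm(
  motion=[
    [[0.04, -0.14, -0.2], [0, 0, 0], 0],
    [[0.01, -0.04, -0.35], [0, 0, 0], 0],
    [[0.04, -0.14, -0.5], [0, 0, 0], 0],
    [[0.01, -0.04, -0.65], [0, 0, 0], 0],
    [[0.04, -0.14, -0.8], [0, 0, 0], 0],
    [[0.01, -0.04, -0.95], [0, 0, 0], 0],
    [[0.03, -0.1, -1.1], [0, 0, 0], 0],
    [[0.03, -0.1, -1.1], [0, 0, 0], 0],
  ],
)

```text
clock: 10.4
eef_pos: [0.5334, 0.2271, 0.1536]
tcp_rot: [0.0, 0.99, 0.144, 0.0]
ft_force: [-2.8, -3.8, 15.4]
gripper_width: 0.107
```

Request:
step_arm(
  motion=[
    [[0.02, -0.05, -0.15], [0, 0, 0], 0],
    [[-0.02, 0.05, -0.3], [0, 0, 0], 0],
    [[0.02, -0.05, -0.3], [0, 0, 0], 0],
    [[0, 0, -0.3], [0, 0, 0], 0],
    [[0, 0, -0.3], [0, 0, 0], 0],
  ],
)

```text
clock: 10.9
eef_pos: [0.5335, 0.2271, 0.1534]
tcp_rot: [0.0, 0.99, 0.144, 0.001]
ft_force: [-7.5, -5.7, 30.2]
gripper_width: 0.107
```

```bash
python3 - <<'E'
from h import *
from bench import observe,optics
s=observe();d=optics.camera("side")["color"];e=optics.camera("scene")["color"];c=optics.camera("wrist")["color"]
print(s["eef_pos"],s["tcp_rot"],s["ft_force"],s["moment"])
q=[cv2.resize(i,(390,400),interpolation=cv2.INTER_CUBIC) for i in (c[150:235,205:288],d[105:175,205:273])]
cv2.imwrite("pics/w6c.png",np.hstack(q))
E
```

```text
[0.53352066 0.22712099 0.15342724] [4.88569348e-04 9.89558728e-01 1.44125172e-01 1.10464090e-03] [-7.45453749 -5.67167877 30.22799896] [-1.17795236  1.42935801  0.04353729]
```

View pics/w6c.png

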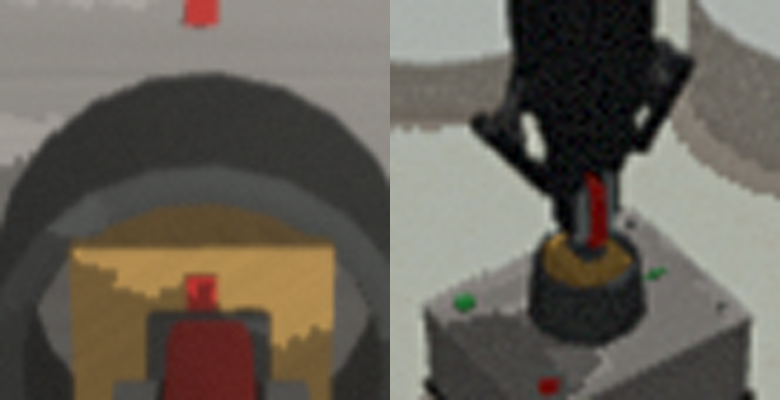

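The shoulder sits on the plug face, and z stays at 0.1534 while the force rises to 30 N, so the key is home. I ease the push and turn clockwise.

Request:
step_arm(
  motion=[
    [[0, 0, 0.3], [0, 0, 0], 0],
    [[0, 0, 0.4], [0, 0, -4], 0],
    [[0, 0, 0.4], [0, 0, -9], 0],
    [[0, 0, 0.4], [0, 0, -15], 0],
    [[0, 0, 0.4], [0, 0, -21], 0],
    [[0, 0, 0.4], [0, 0, -27], 0],
    [[0, 0, 0.4], [0, 0, -33], 0],
    [[0, 0, 0.4], [0, 0, -39], 0],
    [[0, 0, 0.4], [0, 0, -45], 0],
    [[0, 0, 0.4], [0, 0, -45], 0],
  ],
  force=100,
)

```text
clock: 12.05
eef_pos: [0.5326, 0.2268, 0.1537]
tcp_rot: [0.001, 0.969, -0.246, -0.0]
ft_force: [-2.2, -5.2, 11.8]
gripper_width: 0.107
```

```bash
python3 - <<'E'
from bench import observe
s=observe();print(s["moment"],s["joint_positions"])
E
```

```text
[-0.99082396  0.49671016  0.03797598] [ 2.10123512e-01  6.02592893e-01  1.64076568e+00 -1.40225004e-03
  8.99526506e-01  7.08930870e-01]
```

Request:
step_arm(
  motion=[
    [[0, 0, 0], [0, 0, -6], 0],
    [[0, 0, 0], [0, 0, -12], 0],
    [[0, 0, 0], [0, 0, -18], 0],
    [[0, 0, 0], [0, 0, -24], 0],
    [[0, 0, 0], [0, 0, -30], 0],
    [[0, 0, 0], [0, 0, -36], 0],
    [[0, 0, 0], [0, 0, -41], 0],
    [[0, 0, 0], [0, 0, -46], 0],
    [[0, 0, 0], [0, 0, -50], 0],
    [[0, 0, 0], [0, 0, -53], 0],
    [[0, 0, 0], [0, 0, -53], 0],
  ],
)

```text
clock: 13.15
eef_pos: [0.5324, 0.2269, 0.1537]
tcp_rot: [0.001, 0.758, -0.652, -0.0]
ft_force: [-3.7, -5.0, 11.3]
gripper_width: 0.103
```

```bash
python3 - <<'E'
from bench import observe
import numpy as np
s=observe();q=s["tcp_rot"];print(s["moment"],s["joint_positions"],np.degrees(2*np.arctan2(q[2],q[1])))
E
```

```text
[-0.90240732  0.65155561  0.07857576] [ 2.10386454e-01  6.02529083e-01  1.64092611e+00 -1.20566029e-03
  8.99802435e-01  1.63286800e+00] -81.45919278098675
```

Request:
step_arm(
  motion=[
    [[0, 0, 0], [0, 0, -2], 0],
    [[0, 0, 0], [0, 0, -4], 0],
    [[0, 0, 0], [0, 0, -4], 0],
  ],
)

```text
clock: 13.45
eef_pos: [0.5323, 0.227, 0.1537]
tcp_rot: [0.001, 0.735, -0.678, -0.0]
ft_force: [-4.4, -3.9, 11.5]
gripper_width: 0.101
```

```bash
python3 - <<'E'
from h import *
from bench import observe,optics
s=observe();q=s["tcp_rot"];print(s["moment"],s["ft_force"],np.degrees(2*np.arctan2(q[2],q[1])))
c=optics.camera("wrist")["color"];d=optics.camera("side")["color"]
q=[cv2.resize(i,(390,400),interpolation=cv2.INTER_CUBIC) for i in (c[130:235,195:300],d[105:175,205:273])]
cv2.imwrite("pics/w7c.png",np.hstack(q))
E
```

```text
[-0.82502863  0.63536021  0.388074  ] [-4.37811584 -3.85209597 11.51870572] -85.36365767767475
```

View pics/w7c.png

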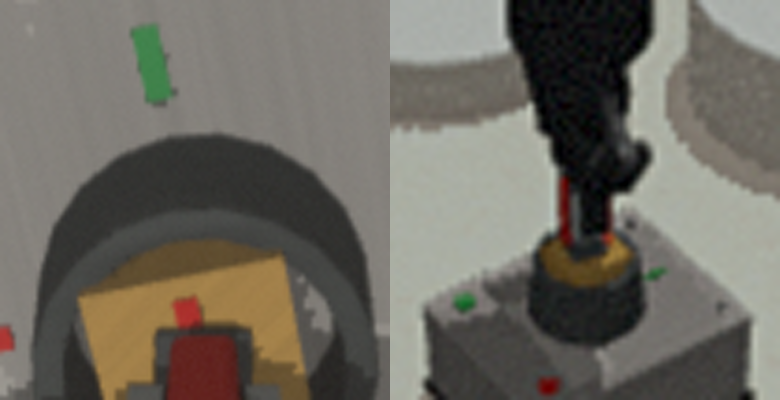

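The moment jumped from 0.08 to 0.39 Nm, which means the stop is reached. The plug's red tick at (187,312) now points to the green run mark at (150,65). I hold for half a second and check it stays steady.

Request:
step_arm(
  motion=[
    [[0, 0, 0], [0, 0, 0], 0],
    [[0, 0, 0], [0, 0, 0], 0],
    [[0, 0, 0], [0, 0, 0], 0],
    [[0, 0, 0], [0, 0, 0], 0],
    [[0, 0, 0], [0, 0, 0], 0],
    [[0, 0, 0], [0, 0, 0], 0],
  ],
)

```text
clock: 14.15
eef_pos: [0.5323, 0.227, 0.1537]
tcp_rot: [0.001, 0.735, -0.678, -0.0]
ft_force: [-2.6, -3.4, 12.0]
gripper_width: 0.101
```

```bash
python3 - <<'E'
from bench import observe,optics,robot
import cv2,numpy as np
s=observe();print(s["moment"],s["ft_force"],s["eef_pos"],s["tcp_rot"],s["gripper_width"])
for n in("scene","side"):
    c=optics.camera(n)["color"];b=cv2.imread(f"pics/{n}0.png")
    m=(cv2.GaussianBlur(cv2.absdiff(c,b),(5,5),0).max(2)>40).astype(np.uint8)
    k,_,st,ce=cv2.connectedComponentsWithStats(m);print(n,[(ce[i].round().tolist(),int(st[i,4])) for i in range(1,k) if st[i,4]>15])
E
```

```text
[-0.85796853  0.65173278  0.41121663] [-2.57905174 -3.3536461  12.02496482] [0.53234975 0.22696092 0.1536691 ] [ 1.07012840e-03  7.35283644e-01 -6.77758671e-01 -2.87059133e-05] 0.10140191669237329
scene [([400.0, 6.0], 68), ([451.0, 6.0], 212), ([462.0, 19.0], 178), ([477.0, 50.0], 1990), ([386.0, 32.0], 79), ([500.0, 39.0], 32), ([366.0, 74.0], 773), ([325.0, 61.0], 21), ([335.0, 84.0], 194), ([284.0, 91.0], 36), ([466.0, 112.0], 637), ([317.0, 162.0], 3101), ([378.0, 142.0], 1164), ([275.0, 121.0], 65), ([440.0, 137.0], 101), ([190.0, 169.0], 97)]
side [([24.0, 2.0], 48), ([219.0, 66.0], 4127), ([20.0, 15.0], 60), ([194.0, 20.0], 86), ([206.0, 24.0], 25), ([11.0, 29.0], 18), ([89.0, 55.0], 513), ([11.0, 47.0], 93), ([35.0, 62.0], 361), ([74.0, 70.0], 66), ([1.0, 88.0], 22), ([87.0, 91.0], 213), ([92.0, 189.0], 8841), ([227.0, 167.0], 222), ([180.0, 181.0], 79), ([15.0, 272.0], 2045), ([284.0, 290.0], 166), ([56.0, 327.0], 482)]
```

It is steady, and the only changes in the pictures are the arm, its shadows and the missing red key.

```bash
python3 -c "
from bench import robot;print(robot.sign_off())"
```

```text
the job is handed in; nothing more can be done
None
```

The job is handed in: the red key is fully home in the grey control box's switch and turned clockwise to its stop. The gripper still holds it there at 100 N. The simulator gave no verdict.

- **Getting it in:** The first descent missed by about 1.3 mm and pressed the blade on the slot's bevel with 17 N. I backed off, corrected and went in cleanly, wiggling the key past the pins.
- **Home:** The tool stopped at z = 0.1534 m while the push rose from 15 to 30 N. That matches the expected 0.1537 m, and the picture showed the shoulder on the plug face.
- **Turned:** I turned the tool about 102°. The moment jumped from 0.08 to about 0.4 Nm at the stop, and the plug's red tick points at the green run mark. This held steady for half a second, at about 14 s on the clock.
- **Rest of the scene:** Comparing pictures from before and after showed only the arm, its shadows and the red key changed. The blue key and kitchenware looked undisturbed.

**Disagreements:** The wrist camera read about 1.2 mm off sideways, and a fit of the key's depth in the grip was about 5 mm off. I measured key and slot in the same camera so these mostly cancelled.

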